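Tip the drying loaf tin onto its base and push it home

ROBOT

A 7-joint arm with a two-finger parallel gripper is mounted at the origin on a cart in front of the work surface, level with it; the furniture and walls round the work are solid. World frame = base frame: x ahead of the robot, y to its left, z up, the work surface at z = 0. Lengths are in m, angles in rad, forces in N, time in s.
With the tool pointing down it reaches from about 0.425 to 0.95 m from the base axis. Payload 4.7 kg.
Tool frame: the origin (TCP) lies midway between the tips of the shut fingers; the grasp point (between the pads) lies 19 mm behind it; x points along the fingers, y is the direction in which the jaws open and shut, and the axes are right-handed (so a half turn about x gives the same grasp; the last joint's range is limited). The gripper opens to 85 mm and grips with 20 to 120 N. Pads are 22 mm wide; open, the fingers measure 114 mm over their backs; the gripper's body (76 mm by 85 mm) begins 54 mm behind the grasp point. The pads swing forward as they close: fully open they stand 13 mm farther back than shut.
Start: joints at [1.085, 0.469, -0.049, 1.532, 0.024, 1.141, -0.082], TCP at [0.298, -0.606, 0.231] pointing down, gripper open.
Joint ranges: [-2.59, 2.59], [-0.33, 1.99], [-1.39, 1.29], [0.1, 2.45], [-1.04, 4.18], [0.21, 1.99], [-2.66, 2.66]. Speed limits (rad/s): [2.57, 2.57, 3.14, 3.14, 3.14, 3.14, 3.14].

INTERFACE

Orientations are given as a unit quaternion [x, y, z, w].
In Python, from station import r, vision, job gives the robot as it stands.
- The arm moves only by the shell command python3 -m jog 'ROWS' [OPENING]. ROWS is JSON, a list of rows, each an object of numbers: "dx", "dy", "dz": the shift along the tool's x, y, z in units of 25 mm (1.0 is 25 mm); "ax", "ay", "az": the turn, a rotation vector about the tool's x, y, z in units of 5 degrees (1.0 is 5 degrees). A call has 1 to 12 rows; each row shifts and turns the pose as measured when the row begins, along the tool's axes as they then stand; what a row does not reach is not made up. A row lasts 1/12 s, in which the tool goes at most 41.7 mm and 7.16 degrees, less where a joint would pass 70% of its speed; a pose out of reach is approached as far as the arm can. A call is refused whole if a number of a shift passes 1 or a number of a turn 1, either way. A call with a gripper value outside its range is refused whole. OPENING is the opening in per cent of the stroke, from 0 (shut) to 100 (fully open), set as the call begins (- or left out, the last holds). The fingers move at their own pace and stop on an object; the grip force is fixed at half the most. Time passes only in rows, so rows that do not move let the fingers close. It gives the time, the measured TCP pose, the force and the opening at its end, in the units of the state.
- r.read_state(): the state, without advancing time (a new reading comes with each control period).
- vision.snapshot(name): name is "scene" or "top" or "wrist"; returns the picture (420x560x3 uint8, red, green, blue); there is no depth.
- vision.camera_model(name): a dict with "intrinsics" (3x3 intrinsics, pixels), "k1" (the pictures are not rectified: a ray, as slopes to the right and down, at radius r is drawn at 1 + k1 r^2 times it, then the intrinsics apply), "origin" and "attitude" of the camera in the world. Camera axes: x right, y down, z forward; pixel columns grow to the right and rows downward; lengths in m; the calibration is good to about 2 mm. A picture is of the moment at which its call begins: read the wrist's pose just before it. camera_model takes no time and is no camera call; for the wrist camera it gives the pose at the moment of the call.
- job.job_done(): hands the job in, once; it reports no verdict.
The state is a dict: "time": time; "joint_positions": joint angles; "dq": joint speeds; "joint_torque": joint torques, N m; "tcp_pos": TCP position; "eef_rot": TCP orientation; "ft_force": force on the tool from outside, world axes, zero at the start; "ft_torque": the same for the moment, N m; "gripper_width": finger opening in m.
Only numpy, scipy, OpenCV 4.12 (cv2) and the standard library are available. Lean on these libraries where they do the work, as an engineer would, in place of code of your own. Each camera call takes 0.05 s, during which the arm holds its last target.

TASK

A loaf tin has been left to dry on the wooden pastry board, standing on one long side with its open mouth towards you. Push on it so that it tips over away from you onto its base, mouth up, then push it along the board until its far long side is flush against the wooden upstand at the board's far edge. Only push it, never lift or carry it, and leave the two cutters on the board, the timer to its left and the mug to its right where they are.

Things in the scene. Friction and masses are not known exactly. Their poses are not given: they have to be found in the camera images.
- board: fixed wooden pastry board on the table, 305 (x) x 400 (y) x 14 mm thick. Origin on the table under it; x points to its far edge, y to the left along that edge, z up. Its top, 14 mm above the origin, runs from x = -155 mm to the upstand, y = -200 to 200 mm
- upstand (a point): middle of the foot of the near face of the upstand, the fixed wooden strip along the board's far edge, 15 mm thick and 28 mm above the board's top. The point lies on the board's top, at x = +135 mm in the board's frame; same axes as the board
- loaf_tin: loose dark steel loaf tin, 180 mm long (y), 105 wide (x), 62 deep (z), straight 3 mm walls, 0.25 to 0.5 kg. Origin: centre of the base's outside; z points out of the mouth. At the start it stands 105 mm high on its -x wall: x up, z level, roughly towards the robot, base facing the upstand. On its base: z up, x ahead; near wall at x = -52.5 mm. It slides under a few newtons
- heel (a point): middle of the tin's long base edge that stays on the board before, during and after tipping; the tin tips about it. At x = -52.5, y = 0, z = 0 mm in the tin's frame
- rim (a point): middle of the rim of the tin's top wall at the start, 105 mm above the board, on the robot's side: x = 52.5, y = 0, z = 62 mm in the tin's frame. Pushed here away from the robot, the tin leans and, past about 25 degrees, falls onto its base by itself
- front_a (a point): point on the outside of the tin's long wall that ends up at the upstand, near its left end and 6 mm above the base: x = 52.5, y = 80, z = 6 mm in the tin's frame
- front_b (a point): the same near the right end of that wall: x = 52.5, y = -80, z = 6 mm in the tin's frame
- heart_cutter: heart-shaped tin biscuit cutter, 50 x 55 x 24 mm, loose on the left part of the board; leave it alone. Origin: centre of its underside, z up
- round_cutter: round tin biscuit cutter, 57 mm across, 24 mm high, loose on the right part of the board; leave it alone. Origin: centre of its underside, z up
- timer: white and red kitchen timer, 70 mm across, 60 mm high, on the table left of the board; leave it alone. Origin: centre of its underside, z up
- mug: dark green enamel mug, 88 x 112 mm with its handle, 80 mm high, on the table right of the board; leave it alone. Origin: centre of its underside, z up
Not all that is in view belongs to the job. What is meant by the loaf_tin is not turquoise, and is the larger of those in its own colour.

How it is judged:
By the outcome, as a careful person would: the job done as asked, in the order asked, and still so for the second after the job is handed in, with the robot touching nothing.
It also fails if it takes over 42 s, if anything falls off the work surface, if the arm or the gripper's body presses on something with over 40 N, if the wrist force passes 120 N, or if a joint passes its speed limit or range.

## Working session

There is one attempt and no reset: what is moved stays moved. The work goes in short steps, Python scripts to look and compute and a shell command to move; the robot and the scene stay as the last step left them, time stands still between calls to the robot, and variables do not carry over. Pictures are saved under pics/ and viewed, and the job is handed in when it is done.

```bash
ls; mkdir -p pics; python3 - <<'E'
from station import r, vision, job
import cv2
s=r.read_state();print({k:s[k] for k in('time','tcp_pos','eef_rot','gripper_width')})
for n in('scene','top'):
    cv2.imwrite(f'pics/{n}0.png',vision.snapshot(n)[:,:,::-1]);print(n,vision.camera_model(n))
E
```

```text
pics
{'time': 0.0, 'tcp_pos': array([ 0.29747785, -0.60525246,  0.23023925]), 'eef_rot': array([-0.68856936, -0.16077683,  0.68891926, -0.15941551]), 'gripper_width': 0.08565616797888939}
scene {'intrinsics': array([[477.66423511,   0.        , 282.76687046],
       [  0.        , 477.66423511, 205.65760219],
       [  0.        ,   0.        ,   1.        ]]), 'k1': -0.022267919795703677, 'origin': array([-0.32195225,  0.56244206,  0.61940598]), 'attitude': array([-0.41963611,  0.73473194, -0.46169143,  0.26629972])}
top {'intrinsics': array([[409.03307292,   0.        , 281.07364018],
       [  0.        , 409.03307292, 210.08484151],
       [  0.        ,   0.        ,   1.        ]]), 'k1': 0.000559866252201058, 'origin': array([0.51807036, 0.01861621, 1.07003165]), 'attitude': array([ 0.71693474, -0.6957714 ,  0.03225126, -0.02943798])}
```

View pics/scene0.png

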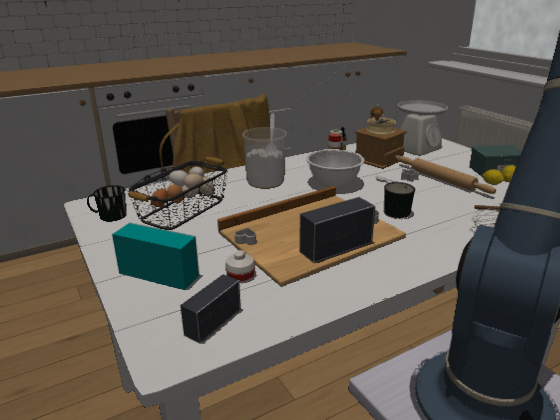

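View pics/top0.png

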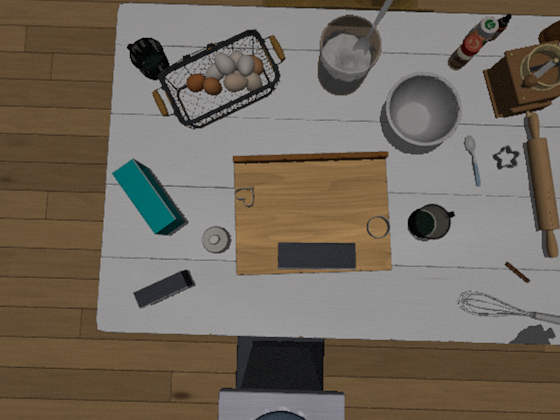

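Three tins: turquoise (top view 148,197), which is ruled out by colour; small dark on the table (165,288); large dark on the board (316,256). The last fits, being dark, the larger of that colour, and on the board. I'll confirm with a crop and measure.

```bash
cat > h.py <<'E'
import numpy as np, cv2
from scipy.spatial.transform import Rotation as R
def ray(m,uv):
    K=m['intrinsics'];d=np.array([(uv[0]-K[0,2])/K[0,0],(uv[1]-K[1,2])/K[1,1]]);u=d.copy()
    for _ in range(20): u=d/(1+m['k1']*(u@u))
    return R.from_quat(m['attitude']).apply([u[0],u[1],1.])
def onz(m,uv,z):
    d=ray(m,uv);o=m['origin'];return o+d*(z-o[2])/d[2]
def proj(m,p):
    c=R.from_quat(m['attitude']).inv().apply(np.asarray(p)-m['origin']);u=c[:2]/c[2];u=u*(1+m['k1']*(u@u));K=m['intrinsics']
    return u*K[0,0]+K[:2,2]
E
python3 - <<'E'
from h import *
from station import vision
im=cv2.imread('pics/top0.png');m=vision.camera_model('top')
c=cv2.resize(im[140:290,220:400],None,fx=4,fy=4,interpolation=cv2.INTER_CUBIC);cv2.imwrite('pics/crop0.png',c)
hsv=cv2.cvtColor(im,cv2.COLOR_BGR2HSV)
sub=np.zeros(im.shape[:2],np.uint8);sub[235:275,262:365]=255
t=((hsv[...,2]<75)).astype(np.uint8)*sub
cs,_=cv2.findContours(t,0,1);c=max(cs,key=cv2.contourArea)
b=cv2.boxPoints(cv2.minAreaRect(c));print('tin',b.tolist(),cv2.contourArea(c))
for p in b: print(onz(m,p,.119).round(4))
E
```

```text
tin [[278.0, 243.0], [355.0, 243.0], [355.0, 268.0], [278.0, 268.0]] 1825.0
[0.5246 0.0209 0.119 ]
[ 0.5299 -0.1576  0.119 ]
[ 0.4724 -0.1584  0.119 ]
[0.4671 0.0192 0.119 ]
```

View pics/crop0.png

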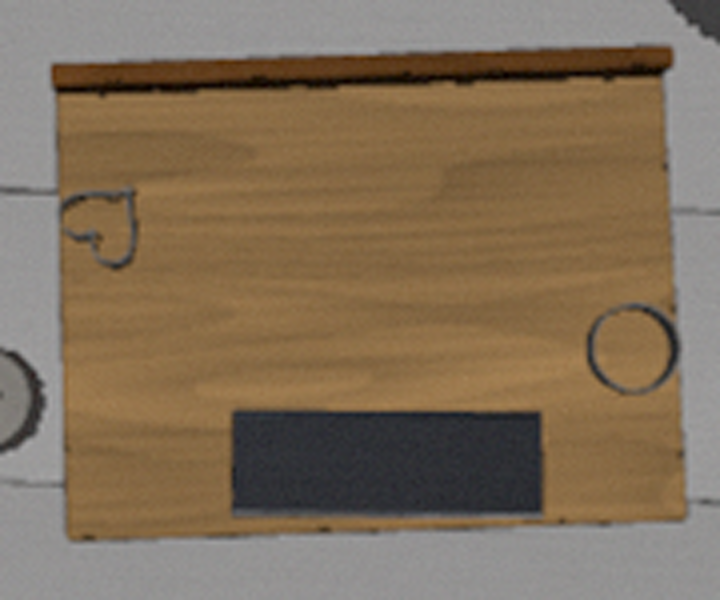

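The crop confirms the large dark tin, crop pixels (233–542, 411–516). The board and upstand edges are clear. Now the frame angles.

```bash
python3 - <<'E'
from h import *
from station import vision
m=vision.camera_model('top')
f=lambda x,y:(220+x/4,140+y/4)
P={'near':((70,540),(686,520),.014),'up_foot':((60,92),(664,74),.014),'uptopfar':((53,65),(671,47),.042),'left':((70,540),(58,92),.014),'tinfar':((233,411),(541,411),.119),'tinnear':((233,516),(542,514),.119),'tinL':((233,516),(233,411),.119),
'heart':((62,190),(135,268),.038),'round':((586,302),(680,393),.038)}
for k,(a,b,z) in P.items():
    A=onz(m,f(*a),z);B=onz(m,f(*b),z);d=A-B
    print(k,A.round(4)[:2],B.round(4)[:2],'yaw',np.degrees(np.arctan2(-d[0],d[1])).round(2),'len',np.linalg.norm(d).round(4))
s=np.array([-0.68856936,-0.16077683,0.68891926,-0.15941551]);print(R.from_quat(s).as_matrix().round(3))
E
```

```text
near [0.4408 0.1221] [ 0.465  -0.2716] yaw 3.53 len 0.3945
up_foot [0.7305 0.14  ] [ 0.7546 -0.2554] yaw 3.5 len 0.3961
uptopfar [0.7422 0.1419] [ 0.766  -0.2525] yaw 3.47 len 0.3951
left [0.4408 0.1221] [0.7304 0.1413] yaw 93.78 len 0.2903
tinfar [0.5252 0.0204] [ 0.5305 -0.1582] yaw 1.71 len 0.1786
tinnear [0.4649 0.0185] [ 0.4713 -0.1596] yaw 2.05 len 0.1782
tinL [0.4649 0.0185] [0.5252 0.0204] yaw 91.74 len 0.0603
heart [0.6626 0.1334] [0.6142 0.0853] yaw -45.14 len 0.0683
round [ 0.6012 -0.2008] [ 0.5455 -0.2608] yaw -42.91 len 0.0818
[[-0.001  0.441 -0.897]
 [ 0.002 -0.897 -0.441]
 [-1.    -0.002  0.   ]]
```

```bash
python3 -m jog '[{"ax":0.97,"dx":-0.3},{"ax":0.97,"dx":-0.3},{"ax":0.97},{"ax":0.97},{"ax":0.97},{},{"dy":-1},{"dy":-1},{"dy":-1},{"dy":-1},{"dy":-1},{"dy":-1}]' 100
```

```text
invalid input
```

```bash
python3 -m jog '[{"ax":0.97,"dx":-0.3},{"ax":0.97,"dx":-0.3},{"ax":0.97},{"ax":0.97},{"ax":0.97},{"dx":0},{"dy":-1},{"dy":-1},{"dy":-1},{"dy":-1},{"dy":-1},{"dy":-1}]' 100
```

```text
invalid input
```

```bash
python3 -m jog '[{"dx":0,"dy":0,"dz":0,"ax":0.97,"ay":0,"az":0}]' ; python3 -m jog '[{"ax":0.97}]'; python3 -m jog '[{"dx":-0.3,"dy":0,"dz":0,"ax":0.97,"ay":0,"az":0}]' 100; python3 -m jog --help | head -20
```

```text
time: 0.18
tcp_pos: [0.2973, -0.6051, 0.2298]
eef_rot: [-0.695, -0.131, 0.695, -0.129]
ft_force: [0.3, 0.1, 0.5]
gripper_width: 0.0856
time: 0.27
tcp_pos: [0.2966, -0.6039, 0.235]
eef_rot: [-0.699, -0.102, 0.701, -0.097]
ft_force: [0.3, -0.7, -0.4]
gripper_width: 0.0855invalid input
invalid input: not JSON, or not a number
```

All six keys are needed per row.

```bash
python3 -m jog '[{"dx":-0.3,"dy":0,"dz":0,"ax":0.97,"ay":0,"az":0},{"dx":0,"dy":0,"dz":0,"ax":0.97,"ay":0,"az":0},{"dx":0,"dy":0,"dz":0,"ax":0.97,"ay":0,"az":0},{"dx":0,"dy":-1,"dz":0,"ax":0,"ay":0,"az":0},{"dx":0,"dy":-1,"dz":0,"ax":0,"ay":0,"az":0},{"dx":0,"dy":-1,"dz":0,"ax":0,"ay":0,"az":0},{"dx":0,"dy":-1,"dz":0,"ax":0,"ay":0,"az":0},{"dx":0,"dy":-1,"dz":-0.5,"ax":0,"ay":0,"az":0},{"dx":0,"dy":-1,"dz":-0.5,"ax":0,"ay":0,"az":0},{"dx":0,"dy":-1,"dz":-0.5,"ax":0,"ay":0,"az":0},{"dx":0,"dy":-1,"dz":-0.5,"ax":0,"ay":0,"az":0},{"dx":0,"dy":-1,"dz":-0.5,"ax":0,"ay":0,"az":0}]' 100
```

```text
time: 1.27
tcp_pos: [0.3513, -0.3731, 0.2379]
eef_rot: [-0.703, -0.003, 0.712, 0.005]
ft_force: [1.0, -0.5, 0.5]
gripper_width: 0.0858
```

```bash
python3 -m jog '[{"dx":0,"dy":-1,"dz":-0.5,"ax":0,"ay":0,"az":0},{"dx":0,"dy":-1,"dz":-0.5,"ax":0,"ay":0,"az":0},{"dx":0,"dy":-1,"dz":-0.5,"ax":0,"ay":0,"az":0},{"dx":0,"dy":-1,"dz":-0.5,"ax":0,"ay":0,"az":0},{"dx":0,"dy":-1,"dz":-0.5,"ax":0,"ay":0,"az":0},{"dx":0,"dy":-1,"dz":-0.5,"ax":0,"ay":0,"az":0},{"dx":0,"dy":-1,"dz":-0.3,"ax":0,"ay":0,"az":0},{"dx":0,"dy":-1,"dz":0,"ax":0,"ay":0,"az":0},{"dx":0,"dy":-1,"dz":0,"ax":0,"ay":0,"az":0},{"dx":0,"dy":-1,"dz":0,"ax":0,"ay":0,"az":0},{"dx":0,"dy":-1,"dz":0,"ax":0,"ay":0,"az":0},{"dx":0,"dy":0,"dz":0,"ax":0,"ay":0,"az":0}]' 100; python3 -c "
from station import r
from scipy.spatial.transform import Rotation as R
print(R.from_quat(r.read_state()['eef_rot']).as_matrix().round(3))"
```

```text
time: 2.27
tcp_pos: [0.4361, -0.0765, 0.2373]
eef_rot: [-0.701, -0.008, 0.713, 0.003]
ft_force: [-0.7, -0.3, -0.3]
gripper_width: 0.0853
[[-0.018  0.006 -1.   ]
 [ 0.016 -1.    -0.007]
 [-1.    -0.016  0.018]]
```

```bash
python3 -m jog '[{"dx":0,"dy":-0.25,"dz":0.1,"ax":-0.29,"ay":0.2,"az":0.18},{"dx":1,"dy":0,"dz":0,"ax":0,"ay":0,"az":0},{"dx":1,"dy":0,"dz":0,"ax":0,"ay":0,"az":0},{"dx":1,"dy":0,"dz":0,"ax":0,"ay":0,"az":0},{"dx":1,"dy":0,"dz":0,"ax":0,"ay":0,"az":0},{"dx":0,"dy":0,"dz":0,"ax":0,"ay":0,"az":0}]' 100; python3 - <<'E'
from station import r,vision
import cv2
cv2.imwrite('pics/s1.png',vision.snapshot('scene')[:,:,::-1])
cv2.imwrite('pics/s1t.png',vision.snapshot('top')[:,:,::-1])
E
```

```text
time: 2.77
tcp_pos: [0.434, -0.0702, 0.1359]
eef_rot: [0.711, 0.012, -0.703, 0.016]
ft_force: [-1.8, -0.3, 0.3]
gripper_width: 0.0854
```

View pics/s1.png

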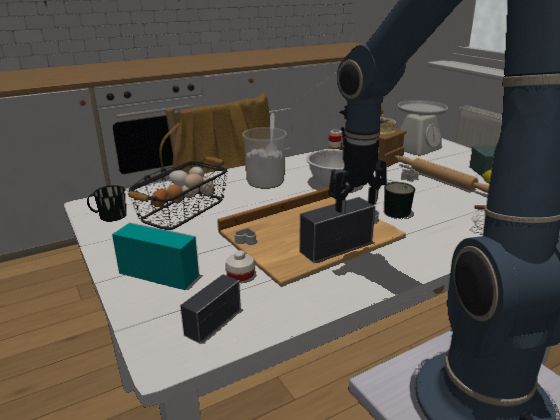

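View pics/s1t.png

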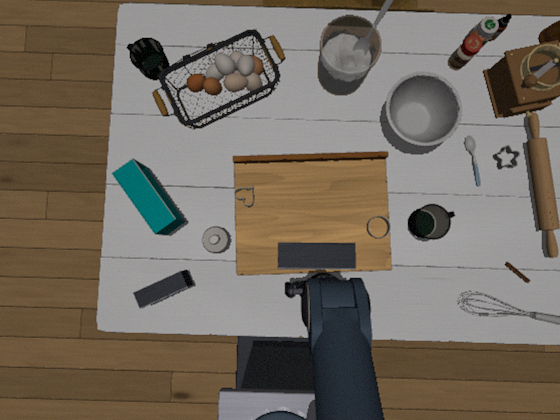

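```bash
python3 -m jog '[{"dx":0.9,"dy":0,"dz":0.1,"ax":0,"ay":0,"az":0},{"dx":0.9,"dy":0,"dz":0.1,"ax":0,"ay":0,"az":0},{"dx":0,"dy":0,"dz":0,"ax":0,"ay":0,"az":0}]' 100; python3 - <<'E'
from station import r,vision
import cv2
from scipy.spatial.transform import Rotation as R
from h import proj
s=r.read_state();print(R.from_quat(s['eef_rot']).as_matrix().round(3))
m=vision.camera_model('scene');print(proj(m,s['tcp_pos']))
a=vision.snapshot('scene')[150:290,250:430,::-1]
cv2.imwrite('pics/s2.png',cv2.resize(a,None,fx=4,fy=4))
E
```

```text
time: 3.12
tcp_pos: [0.4378, -0.0722, 0.099]
eef_rot: [0.717, 0.01, -0.696, 0.017]
ft_force: [-0.1, -0.5, 0.2]
gripper_width: 0.0855
[[ 0.03   0.038 -0.999]
 [-0.009 -0.999 -0.039]
 [-1.     0.01  -0.03 ]]
[354.04765568 226.01466644]
```

View pics/s2.png

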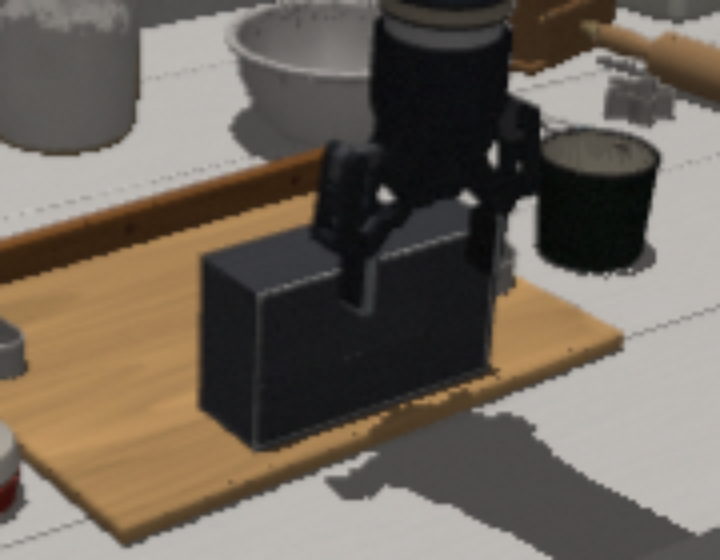

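```bash
python3 -m jog '[{"dx":0.35,"dy":0,"dz":0,"ax":0,"ay":-0.35,"az":0},{"dx":0,"dy":0,"dz":-0.3,"ax":0,"ay":0,"az":0},{"dx":0,"dy":0,"dz":-0.3,"ax":0,"ay":0,"az":0},{"dx":0,"dy":0,"dz":-0.3,"ax":0,"ay":0,"az":0},{"dx":0,"dy":0,"dz":-0.2,"ax":0,"ay":0,"az":0},{"dx":0,"dy":0,"dz":-0.2,"ax":0,"ay":0,"az":0}]' 100; python3 - <<'E'
from station import r,vision
import cv2
a=vision.snapshot('scene')[150:290,250:430,::-1]
cv2.imwrite('pics/s3.png',cv2.resize(a,None,fx=4,fy=4))
E
```

```text
time: 3.67
tcp_pos: [0.4809, -0.0723, 0.102]
eef_rot: [0.713, 0.008, -0.701, 0.018]
ft_force: [-0.4, 0.1, 0.1]
gripper_width: 0.0856
```

View pics/s3.png

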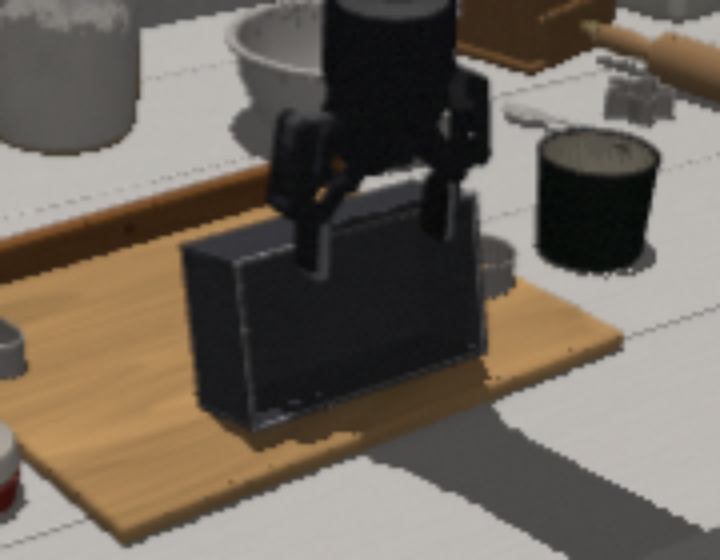

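```bash
python3 -m jog '[{"dx":0.2,"dy":0,"dz":-0.2,"ax":0,"ay":0,"az":0},{"dx":0.1,"dy":0,"dz":-0.2,"ax":0,"ay":0,"az":0},{"dx":0,"dy":0,"dz":-0.2,"ax":0,"ay":0,"az":0},{"dx":0,"dy":0,"dz":-0.2,"ax":0,"ay":0,"az":0}]' 100; python3 - <<'E'
from station import r,vision
import cv2
a=vision.snapshot('scene')[150:290,250:430,::-1]
cv2.imwrite('pics/s4.png',cv2.resize(a,None,fx=4,fy=4))
E
```

```text
time: 4.05
tcp_pos: [0.504, -0.0715, 0.0946]
eef_rot: [0.714, 0.008, -0.7, 0.018]
ft_force: [2.0, -0.0, 0.7]
gripper_width: 0.0853
```

View pics/s4.png

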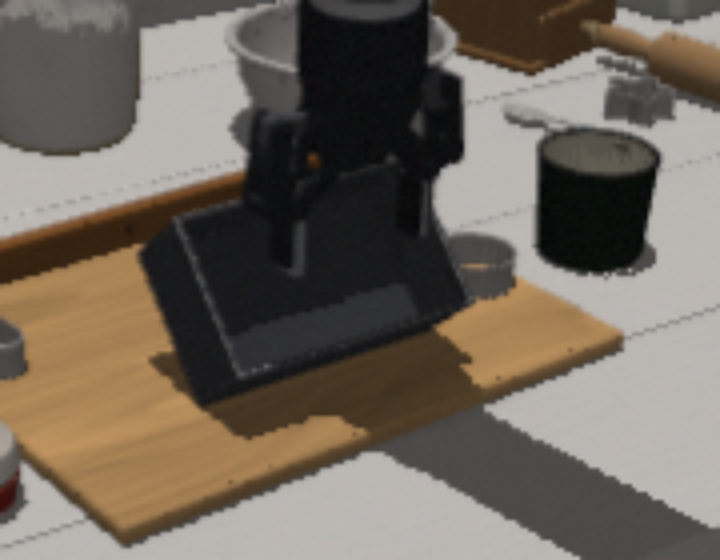

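```bash
python3 -m jog '[{"dx":0,"dy":0,"dz":-0.2,"ax":0,"ay":0,"az":0},{"dx":0,"dy":0,"dz":-0.2,"ax":0,"ay":0,"az":0},{"dx":0,"dy":0,"dz":0,"ax":0,"ay":0,"az":0},{"dx":0,"dy":0,"dz":0,"ax":0,"ay":0,"az":0},{"dx":0,"dy":0,"dz":0,"ax":0,"ay":0,"az":0}]' 100; python3 - <<'E'
from station import r,vision
import cv2
a=vision.snapshot('scene')[150:290,250:430,::-1]
cv2.imwrite('pics/s5.png',cv2.resize(a,None,fx=4,fy=4))
E
```

```text
time: 4.52
tcp_pos: [0.5166, -0.0708, 0.0946]
eef_rot: [0.714, 0.009, -0.699, 0.018]
ft_force: [0.9, 0.3, 0.4]
gripper_width: 0.0853
```

View pics/s5.png

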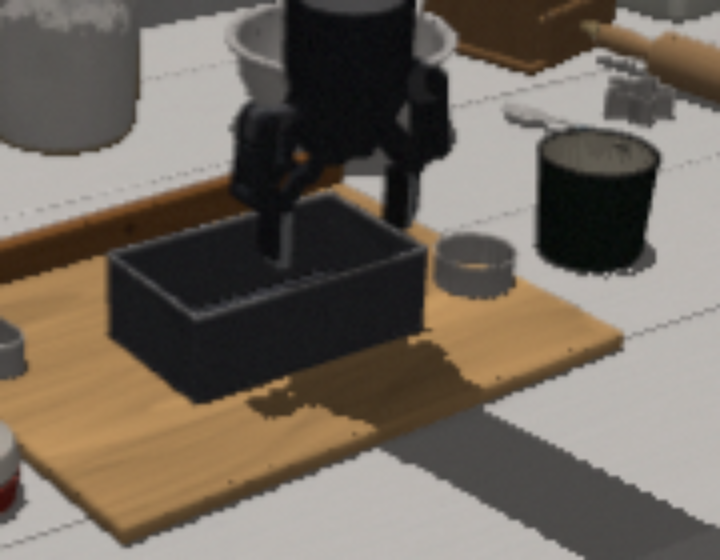

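The tin fell onto its base, mouth up. I'll raise, back off, and look from the top.

```bash
python3 -m jog '[{"dx":-0.6,"dy":0,"dz":0,"ax":0,"ay":0,"az":0},{"dx":-0.2,"dy":0,"dz":0.8,"ax":0,"ay":0,"az":0},{"dx":0,"dy":0,"dz":1,"ax":0,"ay":0,"az":0},{"dx":0,"dy":0,"dz":1,"ax":0,"ay":0,"az":0},{"dx":0,"dy":0,"dz":0,"ax":0,"ay":0,"az":0}]' 100; python3 - <<'E'
from station import r,vision
import cv2
from scipy.spatial.transform import Rotation as R
print(R.from_quat(r.read_state()['eef_rot']).as_matrix().round(3))
a=vision.snapshot('top')[140:290,220:400,::-1]
cv2.imwrite('pics/t6.png',cv2.resize(a,None,fx=4,fy=4,interpolation=cv2.INTER_CUBIC))
E
```

```text
time: 4.98
tcp_pos: [0.4432, -0.073, 0.1134]
eef_rot: [0.714, 0.009, -0.7, 0.018]
ft_force: [-1.2, -0.2, -0.5]
gripper_width: 0.0852
[[ 0.02   0.038 -0.999]
 [-0.013 -0.999 -0.038]
 [-1.     0.014 -0.02 ]]
```

View pics/t6.png

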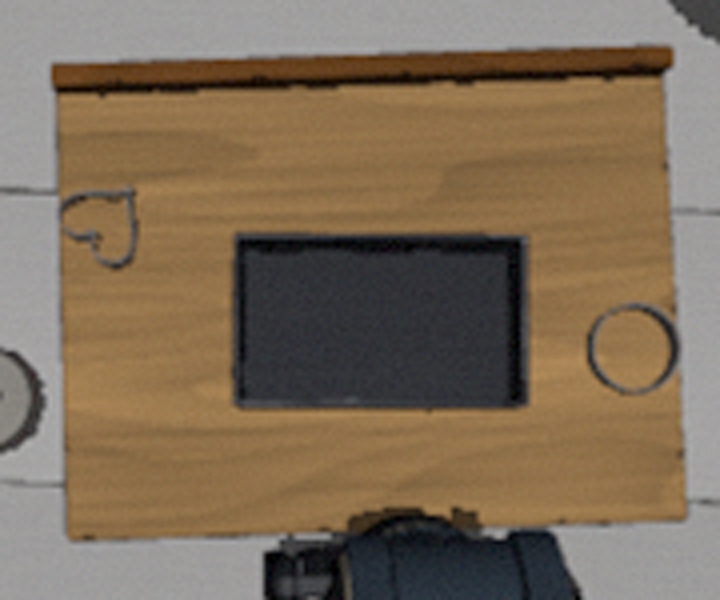

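```bash
python3 - <<'E'
from h import *
from station import vision
m=vision.camera_model('top')
f=lambda x,y:(220+x/4,140+y/4)
for p in((235,235),(528,236),(528,407),(235,407)): print(onz(m,f(*p),.076).round(4))
E
```

```text
[0.6327 0.0225 0.076 ]
[ 0.6376 -0.1568  0.076 ]
[ 0.5332 -0.1583  0.076 ]
[0.5279 0.0193 0.076 ]
```

```bash
python3 -m jog '[{"dx":0.9,"dy":-0.1,"dz":0,"ax":-0.26,"ay":-0.2,"az":0.15},{"dx":0.9,"dy":0,"dz":0,"ax":0,"ay":0,"az":0},{"dx":0.9,"dy":0,"dz":0,"ax":0,"ay":0,"az":0},{"dx":0.6,"dy":0,"dz":0,"ax":0,"ay":0,"az":0},{"dx":0.2,"dy":0,"dz":0,"ax":0,"ay":0,"az":0},{"dx":0,"dy":0,"dz":-0.8,"ax":0,"ay":0,"az":0},{"dx":0,"dy":0,"dz":0,"ax":0,"ay":0,"az":0}]' 100; python3 - <<'E'
from station import r
from scipy.spatial.transform import Rotation as R
print(R.from_quat(r.read_state()['eef_rot']).as_matrix().round(3))
E
```

```text
time: 5.62
tcp_pos: [0.4759, -0.0716, 0.0263]
eef_rot: [0.714, 0.011, -0.7, 0.032]
ft_force: [0.8, 1.9, 2.0]
gripper_width: 0.0852
[[ 0.02   0.06  -0.998]
 [-0.028 -0.998 -0.061]
 [-0.999  0.029 -0.018]]
```

```bash
python3 -m jog '[{"dx":-0.15,"dy":0,"dz":-0.4,"ax":0,"ay":-0.25,"az":-0.32},{"dx":0,"dy":0,"dz":-0.4,"ax":0,"ay":0,"az":0},{"dx":0,"dy":0,"dz":-0.3,"ax":0,"ay":0,"az":0},{"dx":0,"dy":0,"dz":-0.3,"ax":0,"ay":0,"az":0},{"dx":0,"dy":0,"dz":-0.3,"ax":0,"ay":0,"az":0},{"dx":0,"dy":0,"dz":-0.3,"ax":0,"ay":0,"az":0},{"dx":0,"dy":0,"dz":-0.3,"ax":0,"ay":0,"az":0},{"dx":0,"dy":0,"dz":-0.3,"ax":0,"ay":0,"az":0},{"dx":0,"dy":0,"dz":-0.3,"ax":0,"ay":0,"az":0},{"dx":0,"dy":0,"dz":-0.3,"ax":0,"ay":0,"az":0},{"dx":0,"dy":0,"dz":-0.3,"ax":0,"ay":0,"az":0},{"dx":0,"dy":0,"dz":-0.3,"ax":0,"ay":0,"az":0}]' 100; python3 - <<'E'
from station import r,vision
import cv2
from scipy.spatial.transform import Rotation as R
print(R.from_quat(r.read_state()['eef_rot']).as_matrix().round(3))
a=vision.snapshot('scene')[150:290,250:430,::-1]
cv2.imwrite('pics/s7.png',cv2.resize(a,None,fx=4,fy=4))
E
```

```text
time: 6.62
tcp_pos: [0.574, -0.0649, 0.0299]
eef_rot: [-0.702, -0.02, 0.711, -0.023]
ft_force: [-2.5, -0.2, 0.6]
gripper_width: 0.0855
[[-0.012  0.061 -0.998]
 [-0.004 -0.998 -0.061]
 [-1.     0.003  0.013]]
```

View pics/s7.png

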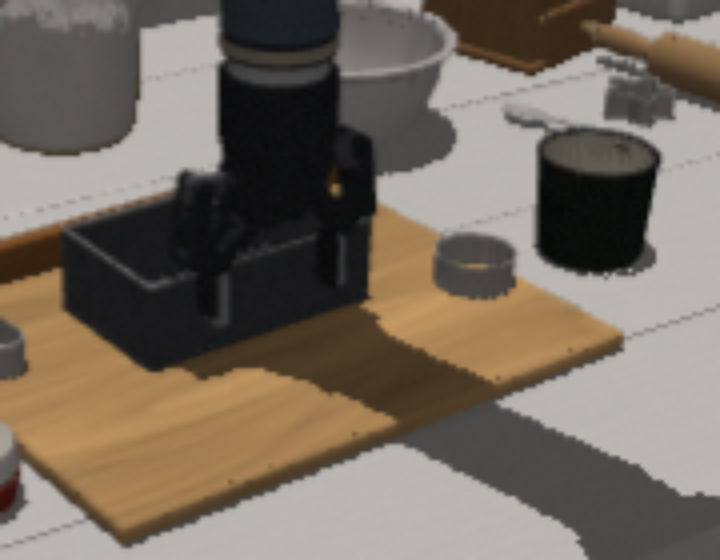

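```bash
python3 -m jog '[{"dx":0,"dy":0,"dz":-0.3,"ax":0,"ay":0,"az":0},{"dx":0,"dy":0,"dz":-0.3,"ax":0,"ay":0,"az":0},{"dx":0,"dy":0,"dz":-0.3,"ax":0,"ay":0,"az":0},{"dx":0,"dy":0,"dz":-0.3,"ax":0,"ay":0,"az":0},{"dx":0,"dy":0,"dz":-0.2,"ax":0,"ay":0,"az":0},{"dx":0,"dy":0,"dz":-0.2,"ax":0,"ay":0,"az":0}]' 100;python3 -m jog '[{"dx":0,"dy":0,"dz":-0.15,"ax":0,"ay":0,"az":0},{"dx":0,"dy":0,"dz":-0.15,"ax":0,"ay":0,"az":0}]'; python3 - <<'E'
from station import r,vision
import cv2
a=vision.snapshot('top')[140:290,220:400,::-1]
cv2.imwrite('pics/t8.png',cv2.resize(a,None,fx=4,fy=4,interpolation=cv2.INTER_CUBIC))
E
```

```text
time: 7.17
tcp_pos: [0.6197, -0.0619, 0.0294]
eef_rot: [-0.703, -0.021, 0.711, -0.023]
ft_force: [-2.3, -0.1, 3.2]
gripper_width: 0.0852
time: 7.33
tcp_pos: [0.6271, -0.0615, 0.0292]
eef_rot: [-0.702, -0.021, 0.712, -0.023]
ft_force: [-15.2, -0.2, 10.0]
gripper_width: 0.0854
```

View pics/t8.png

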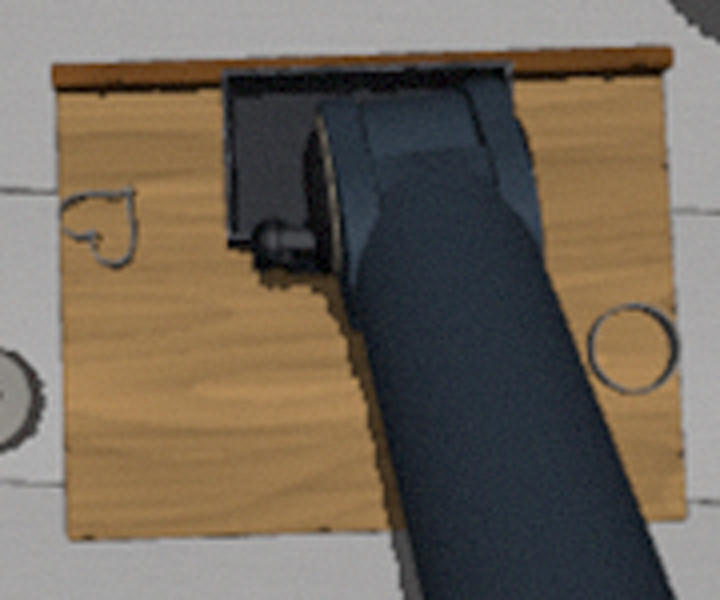

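The force has stepped to 15 N, so the tin is at the upstand. One more light press to seat both ends, then back off.

```bash
python3 -m jog '[{"dx":0,"dy":0,"dz":-0.15,"ax":0,"ay":0,"az":0},{"dx":0,"dy":0,"dz":-0.1,"ax":0,"ay":0,"az":0}]'; python3 -m jog '[{"dx":0,"dy":0,"dz":0.2,"ax":0,"ay":0,"az":0},{"dx":0,"dy":0,"dz":0.5,"ax":0,"ay":0,"az":0},{"dx":0,"dy":0,"dz":1,"ax":0,"ay":0,"az":0},{"dx":0,"dy":0,"dz":1,"ax":0,"ay":0,"az":0},{"dx":-1,"dy":0,"dz":1,"ax":0,"ay":0,"az":0},{"dx":-1,"dy":0,"dz":1,"ax":0,"ay":0,"az":0},{"dx":-1,"dy":0,"dz":1,"ax":0,"ay":0,"az":0},{"dx":-1,"dy":0,"dz":1,"ax":0,"ay":0,"az":0},{"dx":0,"dy":0,"dz":0,"ax":0,"ay":0,"az":0}]'; python3 - <<'E'
from station import r,vision
import cv2
a=vision.snapshot('top')[:,:,::-1];cv2.imwrite('pics/t9full.png',a);a=a[140:290,220:400]
cv2.imwrite('pics/t9.png',cv2.resize(a,None,fx=4,fy=4,interpolation=cv2.INTER_CUBIC))
a=vision.snapshot('scene')[150:290,200:430,::-1]
cv2.imwrite('pics/s9.png',cv2.resize(a,None,fx=3.4,fy=3.4,interpolation=cv2.INTER_CUBIC))
E
```

```text
time: 7.55
tcp_pos: [0.6262, -0.0616, 0.028]
eef_rot: [-0.695, -0.02, 0.718, -0.024]
ft_force: [-7.2, 0.7, 5.3]
gripper_width: 0.0857
time: 8.3
tcp_pos: [0.4618, -0.0705, 0.1338]
eef_rot: [-0.702, -0.022, 0.712, -0.024]
ft_force: [0.1, -0.3, -0.3]
gripper_width: 0.0854
```

View pics/t9.png

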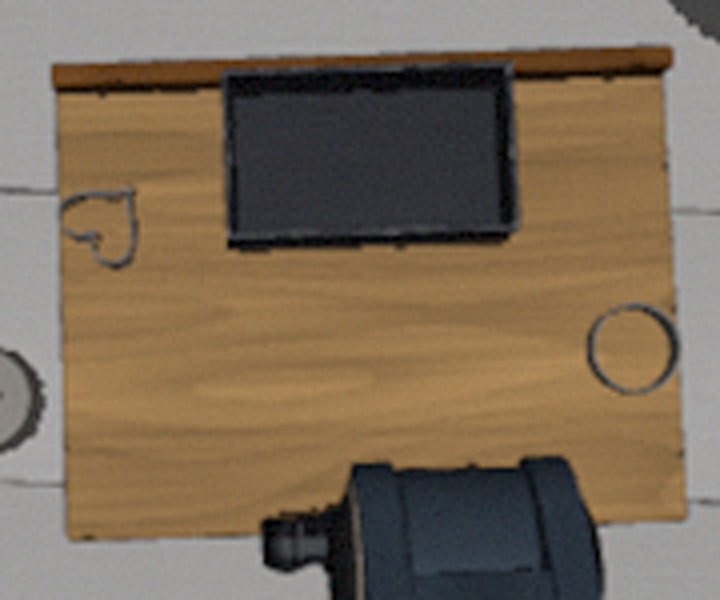

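View pics/s9.png

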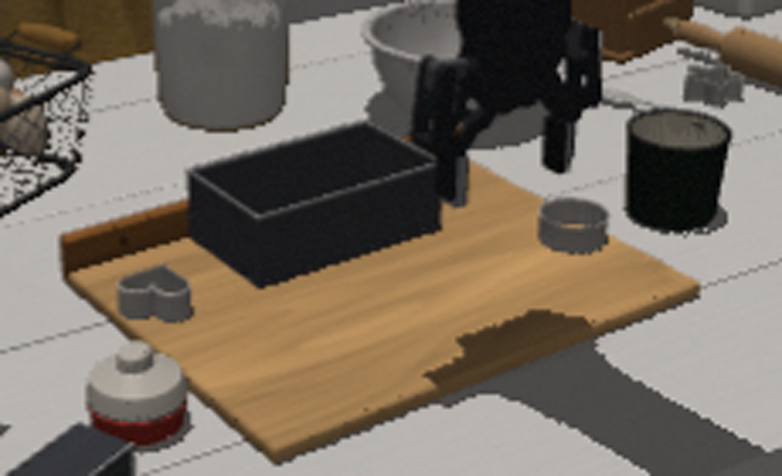

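```bash
python3 - <<'E'
from h import *
from station import vision
m=vision.camera_model('top')
f=lambda x,y:(220+x/4,140+y/4)
# face foot line in world, averaged from foot (.014) and top far edge (15 mm behind)
P=[onz(m,f(*p),.076)[:2] for p in((222,71),(513,63),(518,229),(228,237))]
a=np.radians(3.5);n=np.array([np.cos(a),np.sin(a)])
for q,z,o in(((60,92),.014,0),((664,74),.014,0),((53,65),.042,.015),((671,47),.042,.015)): print('face',(onz(m,f(*q),z)[:2]@n-o).round(4))
for p in P: print(p.round(4),(p@n).round(4))
i0=cv2.imread('pics/top0.png');i1=cv2.imread('pics/t9full.png')
for nme,(x,y,X,Y) in dict(heart=(232,183,258,210),round=(364,212,391,242),timer=(198,222,233,256),mug=(404,200,460,242)).items(): print(nme,cv2.absdiff(i0,i1)[y:Y,x:X].mean().round(2))
E
```

```text
face 0.7377
face 0.7376
face 0.7344
face 0.7342
[0.7342 0.0335] 0.7349
[ 0.7448 -0.1459] 0.7345
[ 0.6417 -0.1506] 0.6313
[0.6314 0.0267] 0.6318
heart 7.54
round 7.85
timer 9.58
mug 7.68
```

Far-wall ends are level to 0.1°, but the image can't separate flush from a gap of 1–3 mm. Force is a better test, so I'll touch the tin again slowly: a flush tin won't slide at ~2 N first.

```bash
python3 -m jog '[{"dx":1,"dy":-0.1,"dz":0,"ax":0,"ay":0,"az":0},{"dx":1,"dy":-0.1,"dz":0,"ax":0,"ay":0,"az":0},{"dx":1,"dy":0,"dz":0,"ax":0,"ay":0,"az":0},{"dx":1,"dy":0,"dz":0,"ax":0,"ay":0,"az":0},{"dx":0.1,"dy":0,"dz":-1,"ax":0,"ay":0,"az":0},{"dx":0,"dy":0,"dz":-1,"ax":0,"ay":0,"az":0},{"dx":0,"dy":0,"dz":-1,"ax":0,"ay":0,"az":0},{"dx":0,"dy":0,"dz":-1,"ax":0,"ay":0,"az":0},{"dx":0,"dy":0,"dz":-1,"ax":0,"ay":0,"az":0},{"dx":0,"dy":0,"dz":-0.5,"ax":0,"ay":0,"az":0},{"dx":0,"dy":0,"dz":0,"ax":0,"ay":0,"az":0}]'; python3 -c "
from station import r
from scipy.spatial.transform import Rotation as R
print(R.from_quat(r.read_state()['eef_rot']).as_matrix().round(3))"
```

```text
time: 9.32
tcp_pos: [0.6165, -0.0518, 0.007]
eef_rot: [-0.703, -0.025, 0.711, -0.022]
ft_force: [-0.0, 0.5, 0.3]
gripper_width: 0.0854
[[-0.012  0.068 -0.998]
 [ 0.004 -0.998 -0.068]
 [-1.    -0.005  0.012]]
```

```bash
python3 -m jog '[{"dx":-0.9,"dy":0,"dz":0,"ax":0.08,"ay":0,"az":0},{"dx":0,"dy":0,"dz":0,"ax":0,"ay":0,"az":0}]'; for i in 1; do python3 -m jog '[{"dx":0,"dy":0,"dz":-0.1,"ax":0,"ay":0,"az":0}]'; done; python3 -m jog '[{"dx":0,"dy":0,"dz":-0.1,"ax":0,"ay":0,"az":0}]';python3 -m jog '[{"dx":0,"dy":0,"dz":-0.1,"ax":0,"ay":0,"az":0}]';python3 -m jog '[{"dx":0,"dy":0,"dz":-0.1,"ax":0,"ay":0,"az":0}]'
```

```text
time: 9.48
tcp_pos: [0.6172, -0.0506, 0.0254]
eef_rot: [-0.701, -0.024, 0.712, -0.02]
ft_force: [0.8, 0.8, 1.2]
gripper_width: 0.0855
time: 9.57
tcp_pos: [0.6185, -0.0503, 0.0238]
eef_rot: [-0.7, -0.024, 0.713, -0.02]
ft_force: [-1.4, -0.2, -1.2]
gripper_width: 0.0855
time: 9.65
tcp_pos: [0.6211, -0.05, 0.023]
eef_rot: [-0.7, -0.024, 0.713, -0.02]
ft_force: [0.0, 0.6, 0.4]
gripper_width: 0.0853
time: 9.73
tcp_pos: [0.623, -0.0498, 0.022]
eef_rot: [-0.7, -0.024, 0.714, -0.02]
ft_force: [-0.9, 0.5, -0.2]
gripper_width: 0.0857
time: 9.82
tcp_pos: [0.6246, -0.0497, 0.0212]
eef_rot: [-0.699, -0.024, 0.715, -0.02]
ft_force: [-5.9, 0.4, 1.6]
gripper_width: 0.0855
```

```bash
python3 -m jog '[{"dx":0,"dy":0,"dz":-0.1,"ax":0,"ay":0,"az":0}]';python3 -m jog '[{"dx":0,"dy":0,"dz":-0.15,"ax":0,"ay":0,"az":0}]'
```

```text
time: 9.9
tcp_pos: [0.6242, -0.0497, 0.0208]
eef_rot: [-0.696, -0.024, 0.717, -0.02]
ft_force: [-12.4, -0.1, 14.4]
gripper_width: 0.0856
time: 9.98
tcp_pos: [0.6237, -0.0498, 0.0207]
eef_rot: [-0.692, -0.023, 0.721, -0.02]
ft_force: [-15.8, 1.8, 17.3]
gripper_width: 0.0856
```

It went rigid at once (0 → 12 N with no travel), so the tin is against the upstand. Backing off.

```bash
python3 -m jog '[{"dx":0,"dy":0,"dz":0.2,"ax":0,"ay":0,"az":0},{"dx":0,"dy":0,"dz":0.6,"ax":0,"ay":0,"az":0},{"dx":0,"dy":0,"dz":1,"ax":0,"ay":0,"az":0},{"dx":0,"dy":0,"dz":1,"ax":0,"ay":0,"az":0},{"dx":-1,"dy":0,"dz":1,"ax":0,"ay":0,"az":0},{"dx":-1,"dy":0,"dz":1,"ax":0,"ay":0,"az":0},{"dx":-1,"dy":0,"dz":1,"ax":0,"ay":0,"az":0},{"dx":-1,"dy":0,"dz":1,"ax":0,"ay":0,"az":0},{"dx":0,"dy":0,"dz":0,"ax":0,"ay":0,"az":0}]'; python3 - <<'E'
from station import r,vision
import cv2
a=vision.snapshot('top')[:,:,::-1];cv2.imwrite('pics/t10full.png',a)
i0=cv2.imread('pics/top0.png');d=cv2.absdiff(cv2.GaussianBlur(i0,(5,5),0),cv2.GaussianBlur(a,(5,5),0))
for n,(x,y,X,Y) in dict(heart=(232,183,258,210),round=(364,212,391,242),timer=(198,222,233,256),mug=(404,200,460,242),bare=(120,20,150,40)).items(): print(n,d[y:Y,x:X].mean().round(2),d[y:Y,x:X].max())
cv2.imwrite('pics/t10.png',cv2.resize(a[140:290,220:400],None,fx=4,fy=4,interpolation=cv2.INTER_CUBIC))
E
```

```text
time: 10.73
tcp_pos: [0.4492, -0.0608, 0.1268]
eef_rot: [-0.69, -0.024, 0.723, -0.02]
ft_force: [0.8, 1.1, -0.3]
gripper_width: 0.0857
heart 7.26 12
round 7.57 12
timer 9.37 13
mug 6.6 13
bare 9.74 12
```

View pics/t10.png

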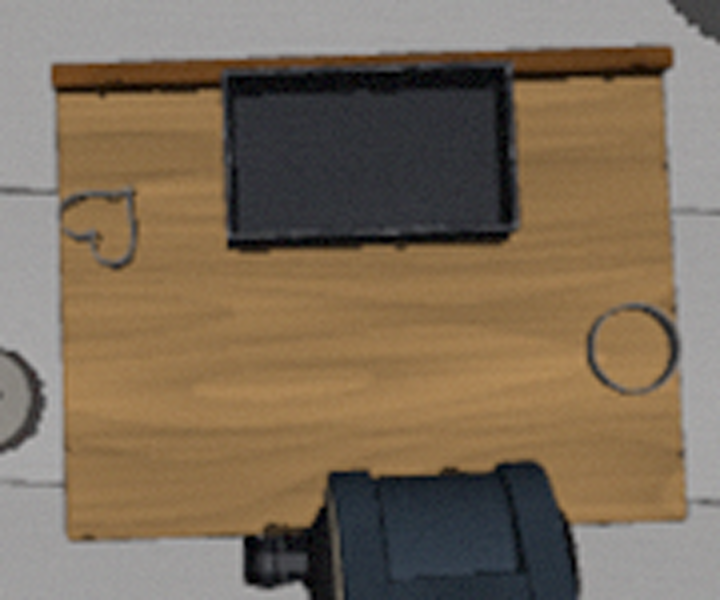

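The tin sits against the upstand at crop pixels (222–518, 64–245), unchanged by the second push. The bystanders haven't moved; the picture differences are just the overall brightness shift. The arm is clear, so I'm handing in.

```bash
python3 -c "
from station import job
print(job.job_done())"
```

```text
the job is handed in; nothing more can be done
None
```

I tipped the large dark tin on the board onto its base, mouth up, by pushing its rim with the two open fingers. I then pushed it along the board to the upstand, backed the arm off and handed the job in at about 10.8 s of robot time.

- **Flush against the upstand:** A second slow push went from about 0 to 12–16 N with no further travel, so the tin was already hard against the upstand. The two ends of its far wall differ by about 0.4 mm, so it sits square.
- **Cutters, timer and mug:** The top-view pictures before and after show no movement, only an overall brightness shift.
- **Check that disagreed:** My image measurements of the upstand face gave 0.734 m from its top edge and 0.738 m from its foot, against 0.735 m for the tin's far wall. The pictures alone could not rule out a gap of up to about 3 mm, so I relied on the force check.
- **Forces:** The highest readings I saw were about 16 N sideways and 17 N upward, taken only at the end of each move. I did not trace the upward push. At that height the gripper body could have been resting on the tin's rim.

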